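Set a spring tester to its gauge bar and hold it there

ROBOT

A 6-joint arm with a two-finger parallel gripper is mounted at the origin on a cart in front of the work surface, level with it; the furniture and walls round the work are solid. World frame = base frame: x ahead of the robot, y to its left, z up, the work surface at z = 0. Lengths are in mm, angles in rad, forces in N, time in s.
With the tool pointing down it reaches from about 350 to 975 mm from the base axis. Payload 7.1 kg.
Tool frame: the origin (TCP) lies at the very end of the fingers, on their centre line; the grasp point (between the pads) lies 19 mm behind it; z points along the fingers, y is the line along which they close (so a half turn about z gives the same grasp; the last joint's range is limited). The gripper opens to 88 mm and grips with 3 to 60 N. Pads are 20 mm wide; open, the fingers measure 115 mm over their backs; the gripper's body (75 mm by 178 mm) begins 61 mm behind the grasp point.
Start: joints at [-1.224, 0.423, 1.63, -0, 1.089, -0.019], TCP at [223.577, -583.625, 201.675] pointing down, gripper open.
Joint ranges: [-3, 3], [-0.9, 2.11], [0.09, 2.58], [-1.31, 4.45], [0.11, 2.69], [-2.54, 2.54]. Speed limits (rad/s): [2.39, 2.39, 3.01, 3.14, 3.14, 3.14].

INTERFACE

Orientations are given as a rotation vector (axis times angle).
In Python, from workcell import * gives the robot as it stands.
- The arm moves only by the tool step_arm, never from a script. Its argument "deltas" is a list of rows, each a list of 3 entries, a list of its own where there are three numbers: the shift along the tool's x, y, z in units of 300 mm (1.0 is 300 mm), then the turn, a rotation vector about the tool's x, y, z in units of 1.5 rad (1.0 is 1.5 rad), then the gripper command: -1 is shut, 1 is fully open, values between are in proportion. In form: [[[dx, dy, dz], [rx, ry, rz], gripper], ...]. A call has 1 to 20 rows; each row is the pose to reach, as a shift and turn from the pose commanded when the call began, along the tool's axes at that moment; what a row does not reach only later rows make up. A row lasts 1/12 s, in which the tool goes at most 41.7 mm and 7.16 degrees, less where a joint would pass 70% of its speed; a pose out of reach is approached as far as the arm can. A call with a number of a shift or a turn outside -1 to 1 is refused whole. A call with a gripper value outside its range is refused whole. The fingers move at their own pace and stop on an object; the grip force is fixed at half the most. Time passes only in rows, so rows that repeat a pose let the fingers close. It gives the time, the measured TCP pose, the force, the opening and the grip force at its end, in the units of the state.
- get_obs(): the state, without advancing time (a new reading comes with each control period).
- get_image(name): name is "scene" or "top"; returns a dict with "pixels" (480x640x3 uint8, red, green, blue), "fx", "fy", "cx", "cy" (pixels), "dist_coeffs" ([k1, k2, p1, p2, k3] as OpenCV has them; the pictures are not rectified), "T" (4x4, takes a point from camera to world coordinates). Camera axes: x right, y down, z forward; pixel columns grow to the right and rows downward; lengths in mm; the calibration is good to about 2 mm. A picture is of the moment at which its call begins. There is no depth.
- close_job(): hands the job in; it is judged then, once.
The state is a dict: "t": time; "qpos": joint angles; "qvel": joint speeds; "joint_torque": joint torques, N m; "ee_pos": TCP position; "orientation": TCP orientation; "ft_force": force on the tool from outside, world axes, zero at the start; "moment": the same for the moment, N m; "width": finger opening in mm; "grasp_force": force on a finger pad.
Only numpy, scipy, OpenCV 4.12 (cv2) and the standard library are available. Lean on these libraries where they do the work, as an engineer would, in place of code of your own. Each camera call takes 0.05 s, during which the arm holds its last target. There are 200 camera calls.

TASK

Set the stretch on the spring tester: with the slide still at rest, push the steel gauge bar on the tester's bed square and flush into the corner of the low dark fence, touching both the long side fence and the short end stop. Then pull the spring-return slide by its upright handle until its pointer is level with the bar's free end, and finish holding it there, without letting go, the bar still seated. Leave the tape roll, marker, timer and vials where they are.

Things in the scene. Friction and masses are not known exactly. Their poses are not given: they have to be found in the camera images.
- tester: Spring tester, bolted down: grey bed 180 (x) by 300 (y) by 12 mm thick, x = -95 to +85 mm. Origin: bench height, half-way along y. Its +y runs along the bed to the grey spring block (roughly robot's left), +x away from the robot. Slide lane at x = +58 mm between rails 10 mm high; spring block at y = 77 to 147 mm, top 34 mm over the bench. In front of the fence the bed is flat.
- fence: Low dark steel corner fence, fixed on the bed, 14 mm high, axes as the tester's; its y varies. Origin: inside corner, at bed-top height. The side fence (16 mm thick) runs from 15 mm behind the corner to 130 mm along -y, its face looks to -x; the end stop (15 mm thick) runs 32 mm along -x, its face looks to -y. The seated bar fills x = -25 to 0, y = -80 to 0 mm: free end at y = -80.
- bar_centre (a point): Centre of the loose gauge bar: a plain steel bar 25 mm (x) by 80 mm (long, its own y) by 25 mm high, 0.18 to 0.33 kg, lying on the bed in front of the fence, somewhat askew; both ends are alike.
- slide (a joint): Pull of the spring-return slide in m: 0 at rest (home), growing as it is pulled along the tester's -y, stop at 0.075. The spring pulls back with 4.4 N at rest plus 1.1 N per 10 mm (8 to 11 N at the place wanted, 35 to 60 mm out); let go, it runs home.
- handle (a point): Grip point of the slide's upright handle, a grey plate 10 mm thick along the tester's y (the direction of pull), 32 mm wide along x, standing free from about 33 to 70 mm over the bench; this point is at its middle, 54 mm over the bench. Below it the slide block is 40 mm (x) by 50 mm (y).
- pointer_tip (a point): Tip of the slide's thin steel pointer, a flat arm reaching from the slide towards -x over the side fence, 30 to 33 mm over the bench, ending 1.5 mm short of its face, in line with the handle's middle; it moves with the slide and passes beside the bar without touching. At the mark it is level with the bar's free end along the tester's y.
- tape: Roll of tape, 64 mm across, 19 mm high, lying on the bed's front left corner, origin at its underside's centre. Bystander.
- marker: Marker pen 125 mm long, 14 mm high, lying on the bench just in front of the bed (between it and the robot), origin at its underside's centre. Bystander.
- timer: Flat lab timer, 66 x 66 x 18 mm, on the bench left of the tester, origin at its underside's centre. Bystander.
- vial_a: Black-capped vial, 28 mm across, 60 mm high, standing on the bench left of the tester, origin at its underside's centre. Bystander.
- vial_b: White-capped vial, 28 mm across, 60 mm high, standing on the bench left of the tester, origin at its underside's centre. Bystander.
Things that resemble listed ones, but are neither listed nor needed, are in the scene too. What is shaped like the part that bears bar_centre but red is not meant.

How it is judged:
By the outcome, as a careful person would: the job done as asked, in the order asked, and still so for the second after the job is handed in, while the arm keeps its last pose, push and grip.
It also fails if it takes over 56 s, if anything falls off the work surface, if the arm or the gripper's body presses on something with over 40 N, if the wrist force passes 120 N, or if a joint passes its speed limit or range.

## Working session

There is one attempt and no reset: what is moved stays moved. The work goes in short steps, Python scripts to look and compute and a tool call to move; the robot and the scene stay as the last step left them, time stands still between calls to the robot, and variables do not carry over. Pictures are saved under pics/ and viewed, at most 10 in all, crops included, and the job is handed in when it is done.

Besides the shell and the picture viewer there is one more tool, called after "Request:" as a command line: name --argument value ..., lists and objects as JSON in quotes. step_arm: Moves the arm, as the interface text tells. Its arguments: {"type":"object","properties":{"deltas":{"type":"array","items":{"type":"array"}}},"required":["deltas"]}

```bash
mkdir -p pics; cat > h.py <<'E'
from workcell import *
import numpy as np, cv2
def cam(n):
    d=get_image(n); K=np.array([[d["fx"],0,d["cx"]],[0,d["fy"],d["cy"]],[0,0,1.]]); return d["pixels"],K,np.array(d["dist_coeffs"],float),np.array(d["T"])
def ray(c,uv,z):
    _,K,D,T=c
    p=cv2.undistortPoints(np.array(uv,float).reshape(-1,1,2),K,D)[:,0]
    r=np.c_[p,np.ones(len(p))]@T[:3,:3].T; o=T[:3,3]
    return o+r*((z-o[2])/r[:,2])[:,None]
def proj(c,P):
    _,K,D,T=c; R=T[:3,:3].T
    return cv2.projectPoints(np.array(P,float).reshape(-1,1,3),cv2.Rodrigues(R)[0],-R@T[:3,3],K,D)[0][:,0]
def save(n,im): cv2.imwrite("pics/"+n,im[:,:,::-1])
E
python3 - <<'E'
from h import *
for n in("scene","top"):
    c=cam(n); save(n+"0.png",c[0]); np.save(n+"0.npy",c[0]); print(n,c[3][:3,3],c[1][0,0])
o=get_obs(); print(o["t"],o["ee_pos"],o["orientation"],o["width"],o["ft_force"])
E
```

```text
scene [ 415.27722775 -606.07493928  655.7822715 ] 436.07086960656005
top [ 378.57969963  -13.59748136 1251.58382222] 602.4722784381745
0.1 [ 223.44135523 -583.16320296  201.00172614] [-3.08791831e+00 -5.71232659e-01  3.06651774e-04] 87.63751455964045 [ 0.66844274  0.113578   -0.3379602 ]
```

View pics/top0.png

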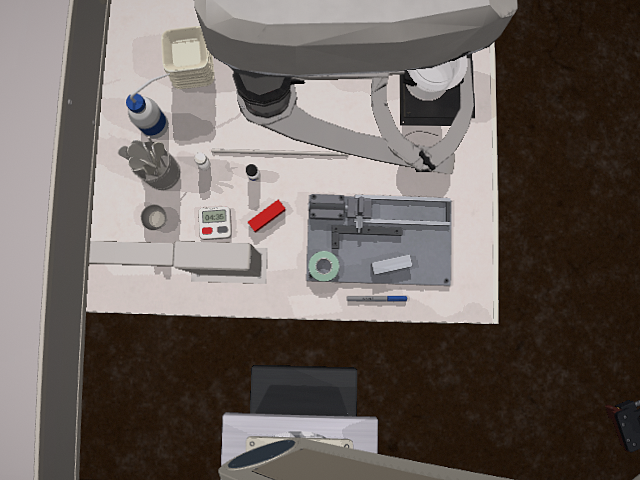

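View pics/scene0.png

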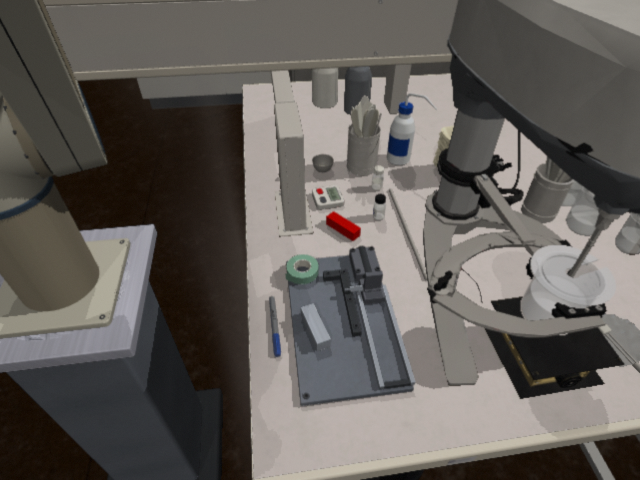

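Top view: the candidates for the bar are the light steel one on the bed at (391,265) and the red one on the bench at (267,215). The steel one on the bed fits; red is excluded. The bed spans (308..452, 195..287), the slide and handle are near (357,212), and the fence corner is near (338,233). I'll confirm in an enlarged crop.

```bash
python3 - <<'E'
from h import *
t=np.load("top0.npy"); save("crop1.png",cv2.resize(t[185:305,300:460],None,fx=5,fy=5,interpolation=cv2.INTER_CUBIC))
c=cam("top")
hsv=cv2.cvtColor(t,cv2.COLOR_RGB2HSV)
m=np.zeros(t.shape[:2],np.uint8); m[250:280,365:420]=(hsv[250:280,365:420,2]>165)*255
cs=max(cv2.findContours(m,cv2.RETR_EXTERNAL,cv2.CHAIN_APPROX_NONE)[0],key=cv2.contourArea)
P=ray(c,cs.reshape(-1,2),37.)[:,:2].astype(np.float32)
print("bar top",cv2.minAreaRect(P))
uv=[[308,195],[451,199],[452,286],[307,281]]
print("bed corners",ray(c,uv,12.).round(1))
E
```

```text
bar top ((465.7823791503906, -177.0916290283203), (23.758638381958008, 77.59635925292969), 13.574995040893555)
bed corners [[ 607.    -3.4   12. ]
 [ 607.6 -304.    12. ]
 [ 425.2 -306.5   12. ]
 [ 427.8   -6.4   12. ]]
```

View pics/crop1.png

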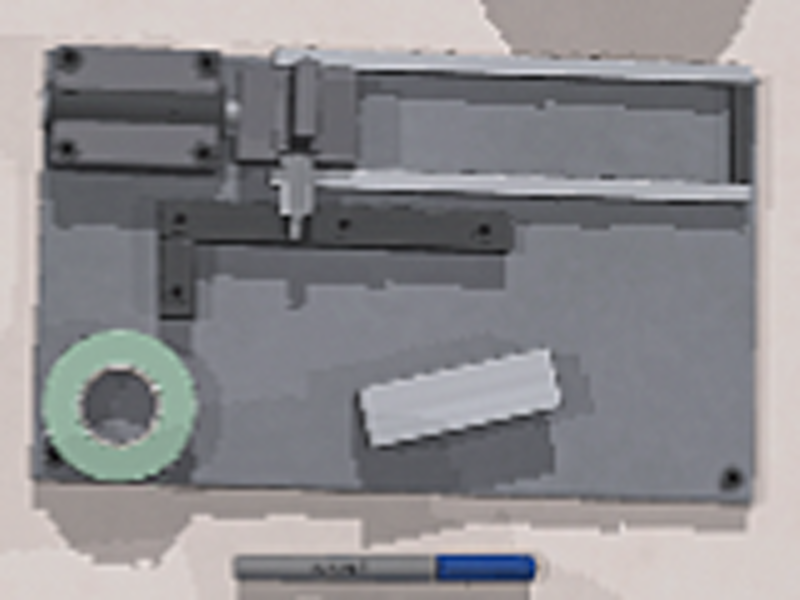

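The crop confirms it: light steel bar askew at crop (460,397). The fence's inside corner is at crop (195,245), and the pointer tip at crop (296,235). The handle is the upright plate at crop (303,100).

```bash
cat >> h.py <<'E'
def tri(a,ua,b,ub):
    A=[];r=[]
    for c,u in((a,ua),(b,ub)):
        o=c[3][:3,3]; d=ray(c,[u],0)[0]-o; d/=np.linalg.norm(d); M=np.eye(3)-np.outer(d,d); A.append(M); r.append(M@o)
    x=np.linalg.lstsq(np.vstack(A),np.hstack(r),rcond=None)[0]
    return x,[np.linalg.norm(M@x-q) for M,q in zip(A,r)]
E
python3 - <<'E'
from h import *
t=cam("top"); s=cam("scene")
print("hood",tri(t,(237,72),s,(455,70)))
cr=lambda L:[((u+.5)/5-.5+300,(v+.5)/5-.5+185) for u,v in L]
p=lambda n,L,z:print(n,ray(t,cr(L),z).round(1)[:,:2].tolist())
p("fence face A,B; ",[(195,244),(508,253)],26)
p("endstop face",[(194,250),(194,317)],26)
p("fence back left, right end",[(160,205),(513,250)],26)
p("pointer tip",[(296,238)],33)
p("handle top corners L,R far/near",[(295,58),(319,62),(315,138),(292,136)],70)
p("bed cs",[(45,48),(755,75),(750,502),(33,484)],12)
save("crops.png",cv2.resize(s[0][235:410,260:430],None,fx=3.4,fy=3.4,interpolation=cv2.INTER_CUBIC))
E
```

```text
hood (array([750.75779713, 112.2277193 , 332.08245596]), [np.float64(5.1854590685026), np.float64(5.185459068504033)])
fence face A,B;  [[526.4, -68.5], [526.3, -197.3]]
endstop face [[523.9, -68.1], [496.3, -68.8]]
fence back left, right end [[542.1, -53.7], [527.6, -199.3]]
pointer tip [[529.2, -109.3]]
handle top corners L,R far/near [[596.8, -104.7], [595.5, -114.3], [564.8, -113.2], [565.4, -104.1]]
bed cs [[608.8, -4.6], [606.3, -303.2], [427.1, -301.5], [426.9, -4.8]]
```

View pics/crops.png

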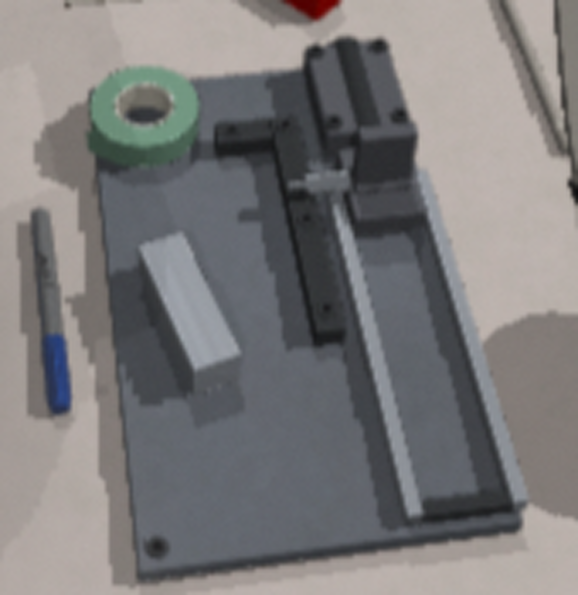

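```bash
cat >> h.py <<'E'
from scipy.spatial.transform import Rotation as R
def plan(x,y,z,a):
    """world TCP target, tool-y heading a (deg), tool down -> row numbers"""
    o=get_obs(); T=R.from_rotvec(o["orientation"]); p=np.array(o["ee_pos"])
    a=np.radians(a); yv=np.array([np.cos(a),np.sin(a),0]); zv=np.array([0,0,-1.]); G=R.from_matrix(np.c_[np.cross(yv,zv),yv,zv])
    print("t",o["t"],"pos",p.round(1),"yhead",np.degrees(np.arctan2(*T.as_matrix()[[1,0],1])).round(2),"w",round(o["width"],1),"F",np.round(o["ft_force"],1),"g",round(o["grasp_force"],1))
    d=T.inv().apply(np.array([x,y,z])-p)/300; r=(T.inv()*G).as_rotvec()/1.5
    print("ROW",d.round(4).tolist(),r.round(4).tolist(),"rows~",max(np.linalg.norm(d)*300/41.7,np.linalg.norm(r)*1.5/.125).round(1))
E
python3 -c "
from h import *
plan(400,-350,180,-10); plan(472,-201,120,13.6)"
```

```text
t 0.25 pos [ 223.5 -583.4  201.3] yhead -69.04 w 87.6 F [-0.1  0.2 -0.4] g 0.0
ROW [0.8277, -0.5159, 0.0714] [-0.0004, -0.0003, -0.687] rows~ 8.2
t 0.25 pos [ 223.5 -583.4  201.3] yhead -69.04 w 87.6 F [-0.1  0.2 -0.4] g 0.0
ROW [1.2294, -0.8937, 0.2717] [-0.0004, -0.0004, -0.9616] rows~ 11.5
```

Request:
step_arm --deltas '[[[0.828,-0.516,0.071],[0,0,-0.687],1],[[0.828,-0.516,0.071],[0,0,-0.687],1],[[0.828,-0.516,0.071],[0,0,-0.687],1],[[0.828,-0.516,0.071],[0,0,-0.687],1],[[0.828,-0.516,0.071],[0,0,-0.687],1],[[0.828,-0.516,0.071],[0,0,-0.687],1],[[0.828,-0.516,0.071],[0,0,-0.687],1],[[0.828,-0.516,0.071],[0,0,-0.687],0.3],[[0.828,-0.516,0.071],[0,0,-0.687],0.3],[[0.828,-0.516,0.071],[0,0,-0.687],0.3],[[0.828,-0.516,0.071],[0,0,-0.687],0.3],[[0.828,-0.516,0.071],[0,0,-0.687],0.3]]'

```text
t: 1.25
ee_pos: [400.0, -350.6, 180.4]
orientation: [2.408, 2.017, -0.0]
ft_force: [0.6, -1.0, 0.2]
width: 58.8
grasp_force: 0.0
```

```bash
python3 -c "
from h import *
plan(472,-201,80,13.6);plan(472,-201,28,13.6)"
```

```text
t 1.25 pos [ 400.  -350.6  180.4] yhead -10.11 w 58.8 F [ 0.6 -1.   0.2] g 0.0
ROW [0.5329, 0.1488, 0.3346] [0.0, 0.0001, -0.2759] rows~ 4.7
t 1.25 pos [ 400.  -350.6  180.4] yhead -10.11 w 58.8 F [ 0.6 -1.   0.2] g 0.0
ROW [0.5329, 0.1488, 0.508] [0.0, 0.0001, -0.2759] rows~ 5.4
```

Request:
step_arm --deltas '[[[0.533,0.149,0.335],[0,0,-0.276],0.3],[[0.533,0.149,0.335],[0,0,-0.276],0.3],[[0.533,0.149,0.335],[0,0,-0.276],0.3],[[0.533,0.149,0.335],[0,0,-0.276],0.3],[[0.533,0.149,0.335],[0,0,-0.276],0.3],[[0.533,0.149,0.335],[0,0,-0.276],0.3],[[0.533,0.149,0.335],[0,0,-0.276],0.3],[[0.533,0.149,0.42],[0,0,-0.276],0.3],[[0.533,0.149,0.47],[0,0,-0.276],0.3],[[0.533,0.149,0.508],[0,0,-0.276],0.3],[[0.533,0.149,0.508],[0,0,-0.276],0.3],[[0.533,0.149,0.508],[0,0,-0.276],0.3],[[0.533,0.149,0.508],[0,0,-0.276],-1],[[0.533,0.149,0.508],[0,0,-0.276],-1],[[0.533,0.149,0.508],[0,0,-0.276],-1],[[0.533,0.149,0.508],[0,0,-0.276],-1],[[0.533,0.149,0.508],[0,0,-0.276],-1],[[0.533,0.149,0.508],[0,0,-0.276],-1]]'

```text
t: 2.75
ee_pos: [472.1, -200.5, 28.2]
orientation: [1.94, 2.471, 0.0]
ft_force: [0.2, 0.4, 0.4]
width: 20.4
grasp_force: 0.0
```

```bash
python3 -c "
from h import *
plan(472,-210,28.5,0);s=cam('scene');save('g1.png',cv2.resize(s[0][235:410,230:430],None,fx=3.4,fy=3.4))"
```

```text
t 2.75 pos [ 472.1 -200.5   28.2] yhead 13.73 w 20.4 F [0.2 0.4 0.4] g 0.0
ROW [-0.0307, -0.0078, -0.0009] [0.0002, 0.0001, 0.1597] rows~ 1.9
```

View pics/g1.png

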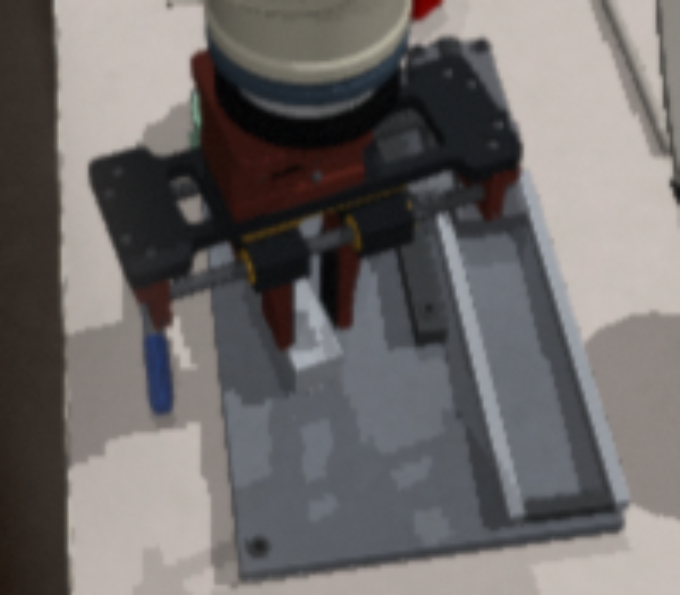

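The view shows the fingers straddling the bar's near (-y) end at about (315,330). I'll hold to let the grip settle.

Request:
step_arm --deltas '[[[0,0,0],[0,0,0],-1],[[0,0,0],[0,0,0],-1],[[0,0,0],[0,0,0],-1]]'

```text
t: 3.05
ee_pos: [472.0, -200.5, 27.9]
orientation: [-1.94, -2.471, 0.0]
ft_force: [0.4, 0.7, 0.0]
width: 0.7
grasp_force: 0.0
```

```bash
python3 -c "
from h import *
s=cam('scene');t=cam('top')
a=cv2.resize(s[0][235:410,230:430],(560,490));b=cv2.resize(t[0][170:310,300:460],(240,210))
a[:210,320:]=b; save('g2.png',a)"
```

```text
(no output)
```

View pics/g2.png

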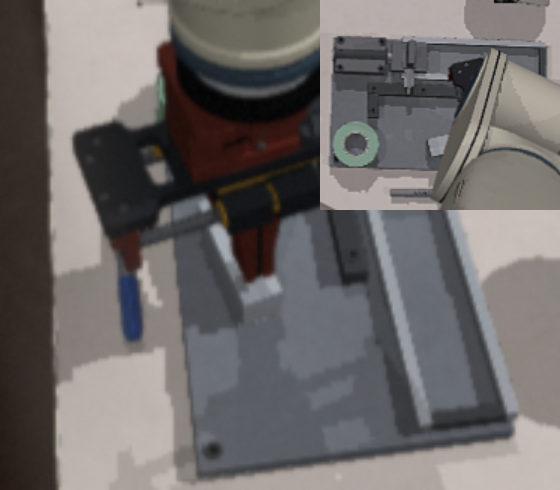

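```bash
python3 -c "
from h import *
s=cam('scene');t=cam('top')
print(proj(s,[[472,-200.5,28],[472,-200.5,38],[475,-216,37]]))
f=lambda u,v:(u/2.8+230,v/2.8+235)
print(ray(s,[f(243,292),f(282,283),f(172,210),f(208,196)],37).round(1))
g=lambda u,v:((u-320)/1.5+300,v/1.5+170)
print(ray(t,[g(429,139),g(431,159),g(448,134)],37).round(1))
S=cv2.imread('pics/scene0.png');print(ray(s,[(195/3.4+260,367/3.4+235),(240/3.4+260,352/3.4+235),(140/3.4+260,247/3.4+235),(185/3.4+260,235/3.4+235)],37).round(1))
plan(472,-200,28,0)"
```

```text
[[319.96848894 335.89789596]
 [319.97391005 332.5379805 ]
 [323.08016687 340.62437025]]
[[ 465.1 -212.    37. ]
 [ 488.8 -209.2   37. ]
 [ 429.3 -147.3   37. ]
 [ 452.6 -139.6   37. ]]
[[ 467.4 -138.3   37. ]
 [ 440.5 -141.5   37. ]
 [ 474.9 -163.9   37. ]]
[[ 465.1 -219.    37. ]
 [ 487.8 -213.8   37. ]
 [ 446.6 -144.6   37. ]
 [ 470.5 -140.2   37. ]]
t 3.25 pos [ 472.  -200.5   28. ] yhead 13.73 w 0.7 F [-0.5  0.5  0.5] g 0.0
ROW [0.0015, 0.0005, -0.0001] [-0.0, -0.0, 0.1597] rows~ 1.9
```

Request:
step_arm --deltas '[[[0,0,-0.1],[0,0,0],-1],[[0,0,-0.25],[0,0,0],-1],[[-0.2,0,-0.35],[0,0,0],0],[[-0.45,0,-0.35],[0,0,0],0.3],[[-0.45,0,-0.35],[0,0,0],0.3],[[-0.45,0,-0.35],[0,0,0],0.3],[[-0.45,0,-0.35],[0,0,0],0.3],[[-0.45,0,-0.35],[0,0,0],0.3],[[-0.45,0,-0.35],[0,0,0],0.3]]'

```text
t: 4.0
ee_pos: [503.0, -330.4, 132.2]
orientation: [-1.939, -2.469, -0.0]
ft_force: [0.3, 0.4, -0.3]
width: 43.4
grasp_force: 0.0
```

```bash
cat >> h.py <<'E'
def bar(c,box,z=37.,th=165):
    x0,y0,x1,y1=box; hsv=cv2.cvtColor(c[0],cv2.COLOR_RGB2HSV); m=np.zeros(c[0].shape[:2],np.uint8)
    m[y0:y1,x0:x1]=(hsv[y0:y1,x0:x1,2]>th)*255
    cs=max(cv2.findContours(m,cv2.RETR_EXTERNAL,cv2.CHAIN_APPROX_NONE)[0],key=cv2.contourArea)
    return cv2.minAreaRect(ray(c,cs.reshape(-1,2),z)[:,:2].astype(np.float32)),cs[:,0].min(0),cs[:,0].max(0)
E
python3 -c "
from h import *
t=cam('top');s=cam('scene')
print(bar(t,(350,240,430,282)))
plan(472,-200,28,0)
a=np.hstack([cv2.resize(t[0][180:300,300:460],(440,330)),cv2.resize(s[0][235:410,260:430],(350,360))[:330]]);save('g3.png',a)"
```

```text
(((462.82666015625, -178.7694549560547), (21.767236709594727, 77.54539489746094), 19.75419807434082), array([374, 255], dtype=int32), array([411, 273], dtype=int32))
t 4.1 pos [ 503.3 -330.   132.4] yhead 13.78 w 51.9 F [-0.   0.2  0.2] g 0.0
ROW [0.4452, 0.0025, 0.3486] [-0.0009, -0.0009, 0.1604] rows~ 4.1
```

View pics/g3.png

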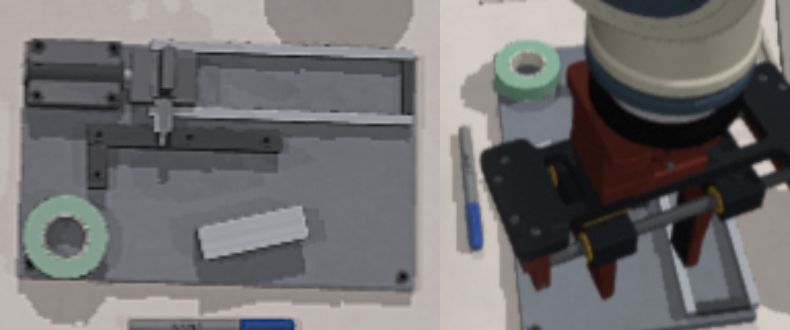

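The bar is still on the bed, at left-panel (253,232), turned and moved only slightly; the fingers had only the shallow top. I'll regrip lower, at its centre.

```bash
python3 -c "
from h import *
plan(463.5,-179,60,16);plan(463.5,-179,19,16)"
```

```text
t 4.1 pos [ 503.3 -330.   132.4] yhead 13.78 w 51.9 F [-0.   0.2  0.2] g 0.0
ROW [0.5201, -0.0085, 0.2421] [-0.0008, -0.001, -0.0258] rows~ 4.1
t 4.1 pos [ 503.3 -330.   132.4] yhead 13.78 w 51.9 F [-0.   0.2  0.2] g 0.0
ROW [0.5199, -0.0083, 0.3787] [-0.0008, -0.001, -0.0258] rows~ 4.6
```

Request:
step_arm --deltas '[[[0.15,-0.0085,0],[0,0,-0.026],0.3],[[0.3,-0.0085,0.05],[0,0,-0.026],0.3],[[0.45,-0.0085,0.1],[0,0,-0.026],0.3],[[0.52,-0.0085,0.18],[0,0,-0.026],0.3],[[0.52,-0.0085,0.24],[0,0,-0.026],0.3],[[0.52,-0.0085,0.24],[0,0,-0.026],0.3],[[0.52,-0.0085,0.3],[0,0,-0.026],0.3],[[0.52,-0.0085,0.35],[0,0,-0.026],0.3],[[0.52,-0.0085,0.379],[0,0,-0.026],0.3],[[0.52,-0.0085,0.379],[0,0,-0.026],0.3],[[0.52,-0.0085,0.379],[0,0,-0.026],-1],[[0.52,-0.0085,0.379],[0,0,-0.026],-1],[[0.52,-0.0085,0.379],[0,0,-0.026],-1],[[0.52,-0.0085,0.379],[0,0,-0.026],-1],[[0.52,-0.0085,0.379],[0,0,-0.026],-1],[[0.52,-0.0085,0.379],[0,0,-0.026],-1],[[0.52,-0.0085,0.379],[0,0,-0.026],-1],[[0.52,-0.0085,0.379],[0,0,-0.026],-1],[[0.52,-0.0085,0.379],[0,0,-0.026],-1]]'

```text
t: 5.68
ee_pos: [464.5, -180.7, 19.3]
orientation: [-1.892, -2.508, 0.0]
ft_force: [-0.4, -0.8, -0.4]
width: 1.4
grasp_force: 0.0
```

```bash
python3 -c "
from h import *
plan(490,-125,19,0)"
```

```text
t 5.6833 pos [ 464.5 -180.7   19.3] yhead 15.96 w 1.4 F [-0.4 -0.8 -0.4] g 0.0
ROW [0.1551, 0.1329, 0.0009] [-0.0, -0.0, 0.1857] rows~ 2.2
```

```bash
python3 -c "
from h import *
s=cam('scene');t=cam('top')
save('g4.png',np.hstack([cv2.resize(s[0][240:400,270:410],(525,600),interpolation=cv2.INTER_CUBIC),cv2.resize(t[0][180:300,310:430],(270,270))[[*range(270)]+[0]*330]]))"
```

```text
(no output)
```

View pics/g4.png

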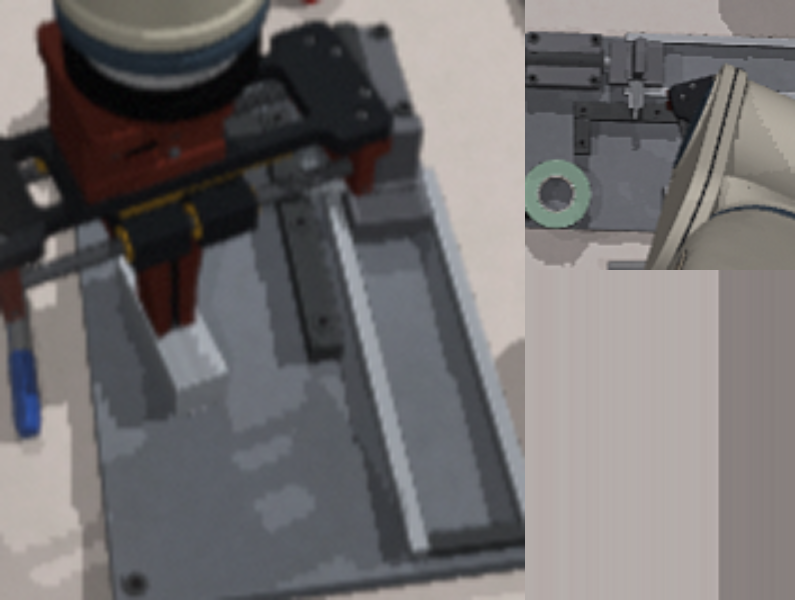

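```bash
python3 -c "
from h import *
s=cam('scene')
for z in(112,132,152): print(z,proj(s,[[503-32,-338,z],[535,-322,z]]).round(1).tolist(),'seen (340,379),(384,362)')
for z in(9,19,29,37,47): print(z,proj(s,[[464.5,-180.7,z]]).round(1).tolist(),'seen ~(317,328)')
o=get_obs();print(o['joint_torque'],o['moment'],o['ft_force'],o['width'],o['grasp_force'])
hsv=cv2.cvtColor(s[0],cv2.COLOR_RGB2HSV)
m=((hsv[...,0]<12)|(hsv[...,0]>170))&(hsv[...,1]>100)
ys,xs=np.nonzero(m[290:350,290:345]);print('red lowest',[(xs[ys==k].min()+290,xs[ys==k].max()+290,k+290) for k in sorted(set(ys))[-4:]])
"
```

```text
112 [[333.5, 388.7], [377.9, 371.4]] seen (340,379),(384,362)
132 [[333.9, 381.3], [379.4, 363.9]] seen (340,379),(384,362)
152 [[334.3, 373.6], [380.8, 356.0]] seen (340,379),(384,362)
9 [[314.1, 332.9]] seen ~(317,328)
19 [[314.1, 329.6]] seen ~(317,328)
29 [[314.0, 326.3]] seen ~(317,328)
37 [[314.0, 323.6]] seen ~(317,328)
47 [[313.9, 320.1]] seen ~(317,328)
[-3.68673427e-03 -4.84256530e+01 -1.44182727e+01  2.66453665e-02
  5.82860224e-02 -7.94276525e-05] [-0.01822558 -0.12250942  0.04842474] [0.242534   0.28145453 0.2080858 ] 0.3804224800327434 0.0
red lowest [(np.int64(311), np.int64(320), np.int64(325)), (np.int64(311), np.int64(318), np.int64(326)), (np.int64(312), np.int64(315), np.int64(327)), (np.int64(312), np.int64(313), np.int64(328))]
```

The finger tips disappear exactly at the bar's top in the image, so the real tips look about 15 mm higher than the reported TCP. That explains why they closed above the bar with no force. I'll test this by opening and descending carefully while watching the force.

Request:
step_arm --deltas '[[[0,0,-0.08],[0,0,0.025],-1],[[0,0,-0.1],[0,0,0.025],0],[[0,0,-0.1],[0,0,0.025],0],[[0,0,-0.1],[0,0,0.025],0],[[0,0,-0.1],[0,0,0.025],0],[[0,0,-0.1],[0,0,0.025],0],[[0,0,-0.1],[0,0,0.025],0],[[0,0,-0.05],[0,0,0.025],0],[[0,0,-0.01],[0,0,0.025],0],[[0,0,0.007],[0,0,0.025],0],[[0,0,0.007],[0,0,0.025],0],[[0,0,0.01],[0,0,0.025],0],[[0,0,0.01],[0,0,0.025],0]]'

```text
t: 6.92
ee_pos: [464.7, -180.8, 16.4]
orientation: [1.938, 2.472, 0.0]
ft_force: [-0.6, -0.5, 0.1]
width: 44.2
grasp_force: 0.0
```

Request:
step_arm --deltas '[[[0,0,0.01],[0,0,0],0],[[0,0,0.012],[0,0,0],0],[[0,0,0.018],[0,0,0],0],[[0,0,0.018],[0,0,0],0]]'

```text
t: 7.25
ee_pos: [464.4, -180.7, 10.8]
orientation: [-1.938, -2.472, 0.0]
ft_force: [0.0, -1.2, 0.3]
width: 44.3
grasp_force: 0.0
```

At z = 10.8, below the bed top at 12, there is no contact, so the offset is confirmed. I'll go a little lower, then close.

Request:
step_arm --deltas '[[[0,0,0.01],[0,0,0],0],[[0,0,0.018],[0,0,0],0],[[0,0,0.018],[0,0,0],0],[[0,0,0.018],[0,0,0],-1],[[0,0,0.018],[0,0,0],-1],[[0,0,0.018],[0,0,0],-1],[[0,0,0.018],[0,0,0],-1],[[0,0,0.018],[0,0,0],-1],[[0,0,0.018],[0,0,0],-1],[[0,0,0.018],[0,0,0],-1]]'

```text
t: 8.08
ee_pos: [464.9, -180.8, 5.6]
orientation: [1.938, 2.472, 0.0]
ft_force: [2.2, -0.0, -0.3]
width: 24.6
grasp_force: 30.0
```

```bash
python3 -c "
from h import *
plan(494,-117,6,0)"
```

```text
t 8.0833 pos [ 464.9 -180.8    5.6] yhead 13.81 w 24.6 F [ 2.2 -0.  -0.3] g 30.0
ROW [0.1835, 0.145, -0.0013] [0.0005, 0.0003, 0.1607] rows~ 1.9
```

Request:
step_arm --deltas '[[[0.045,0.036,-0.002],[0,0,0.04],-1],[[0.09,0.072,-0.002],[0,0,0.08],-1],[[0.14,0.11,-0.002],[0,0,0.12],-1],[[0.184,0.145,-0.002],[0,0,0.161],-1],[[0.184,0.145,-0.002],[0,0,0.161],-1],[[0.184,0.145,-0.002],[0,0,0.161],-1],[[0.184,0.145,0],[0,0,0.161],0],[[0.184,0.145,0],[0,0,0.161],-0.2],[[0.184,0.145,0],[0,0,0.161],-0.2],[[0.184,0.145,0],[0,0,0.161],-0.2],[[0.184,0.145,0],[0,0,0.161],-0.2],[[0.184,0.145,0],[0,0,0.161],-0.2]]'

```text
t: 9.08
ee_pos: [493.6, -117.0, 5.6]
orientation: [2.222, 2.22, 0.0]
ft_force: [-0.4, 0.0, -0.1]
width: 35.1
grasp_force: 0.0
```

```bash
python3 -c "
from h import *
plan(494,-117,60,0)"
```

```text
t 9.0833 pos [ 493.6 -117.     5.6] yhead -0.05 w 35.1 F [-0.4  0.  -0.1] g 0.0
ROW [0.0001, 0.0015, -0.1814] [0.0001, 0.0, -0.0006] rows~ 1.3
```

Request:
step_arm --deltas '[[[0,0,-0.12],[0,0,0],-0.2],[[0,0,-0.17],[0,0,0],-1],[[0.013,-0.06,-0.17],[0,0,0],-1],[[0.013,-0.115,-0.17],[0,0,0],-1],[[0.013,-0.115,-0.17],[0,0,0],-1],[[0.013,-0.115,-0.17],[0,0,0],-1],[[0.013,-0.115,-0.17],[0,0,0],-1],[[0.013,-0.115,-0.1],[0,0,0],-1],[[0.013,-0.115,-0.03],[0,0,0],-1],[[0.013,-0.115,0],[0,0,0],-1],[[0.013,-0.115,0.003],[0,0,0],-1],[[0.013,-0.115,0.003],[0,0,0],-1]]'

```text
t: 10.08
ee_pos: [459.2, -112.7, 4.1]
orientation: [-2.221, -2.22, 0.001]
ft_force: [0.7, -0.9, -1.1]
width: 0.6
grasp_force: 0.0
```

```bash
python3 -c "
from h import *
plan(462,-113,5,0)
t=cam('top');print(bar(t,(335,228,400,262)));s=cam('scene');save('g5.png',np.hstack([cv2.resize(s[0][230:370,270:390],(480,560),interpolation=cv2.INTER_CUBIC),cv2.resize(t[0][190:290,305:385],(320,400))[[*range(400)]+[0]*160]]))"
```

```text
t 10.0833 pos [ 459.2 -112.7    4.1] yhead -0.02 w 0.6 F [ 0.7 -0.9 -1.1] g 0.0
ROW [-0.0008, 0.0094, -0.0031] [-0.0008, -0.0002, -0.0003] rows~ 0.1
(((508.6446533203125, -150.7533721923828), (78.43563079833984, 28.897748947143555), 72.38896179199219), array([363, 230], dtype=int32), array([399, 250], dtype=int32))
```

View pics/g5.png

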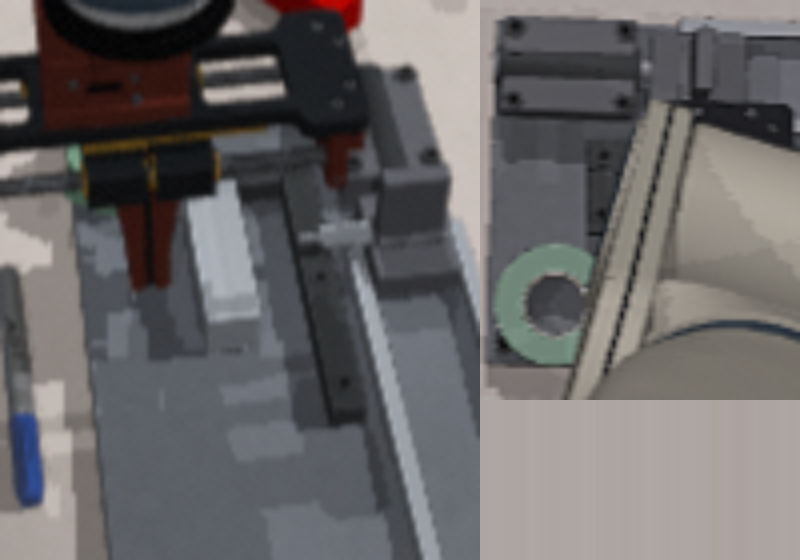

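The left panel shows the bar square and close to the fence (225,260), with the closed fingers to its left at (150,285). The gripper-end foot at (340,185) could come near the handle, so I'll check its height.

```bash
python3 -c "
from h import *
s=cam('scene')
for z in(70,85,100,120): print(z,proj(s,[[548,-113,z],[459,-122,z-80]]).round(1).tolist())
hsv=cv2.cvtColor(s[0],cv2.COLOR_RGB2HSV)
m=((hsv[...,0]<12)|(hsv[...,0]>170))&(hsv[...,1]>80)
for a,b in((345,365),(295,320)):
  ys,xs=np.nonzero(m[240:310,a:b]);print('red lowest',ys.max()+240,xs[ys==ys.max()].mean()+a)
print(proj(s,[[459,-122,z] for z in(4,12,20,28)]).round(1).tolist(),ray(s,[(270+186/4,230+200/4),(270+237/4,230+190/4),(270+205/4,230+325/4),(270+260/4,230+313/4)],37).round(1).tolist())
"
```

```text
70 [[355.7, 275.6], [307.3, 312.4]]
85 [[356.2, 270.0], [307.1, 307.5]]
100 [[356.7, 264.2], [306.9, 302.5]]
120 [[357.4, 256.2], [306.7, 295.7]]
red lowest 276 353.5
red lowest 301 304.0
[[307.1, 307.9], [307.0, 305.2], [306.9, 302.5], [306.9, 299.8]] [[481.4, -85.7, 37.0], [505.7, -83.0, 37.0], [480.2, -157.1, 37.0], [504.9, -154.1, 37.0]]
```

```bash
python3 -c "
from h import *
plan(461,-114,8,-90)"
```

```text
t 10.2333 pos [ 459.8 -113.     5.2] yhead -0.02 w 0.5 F [ 0.1  1.2 -0.3] g 0.0
ROW [-0.0034, 0.0039, -0.0092] [0.0008, -0.0005, 1.0469] rows~ 12.6
```

Request:
step_arm --deltas '[[[0,0,-0.009],[0,0,1],-1],[[0,0,-0.009],[0,0,1],-1],[[0,0,-0.009],[0,0,1],-1],[[0,0,-0.009],[0,0,1],-1],[[0,0,-0.009],[0,0,1],-1],[[0,0,-0.009],[0,0,1],-1],[[0,0,-0.009],[0,0,1],-1],[[0,0,-0.009],[0,0,1],-1],[[0,0,-0.009],[0,0,1],-1],[[0,0,-0.009],[0,0,1],-1],[[0,0,-0.009],[0,0,1],-1],[[0,0,-0.009],[0,0,1],-1],[[0,0,-0.009],[0,0,1],-1],[[0,0,-0.009],[0,0,1.0469],-1],[[0,0,-0.009],[0,0,1.0469],-1],[[0,0,-0.009],[0,0,1.0469],-1]]'

```text
out of range: a turn must lie within [-1, 1]
```

Request:
step_arm --deltas '[[[0,0,-0.009],[0,0,1],-1],[[0,0,-0.009],[0,0,1],-1],[[0,0,-0.009],[0,0,1],-1],[[0,0,-0.009],[0,0,1],-1],[[0,0,-0.009],[0,0,1],-1],[[0,0,-0.009],[0,0,1],-1],[[0,0,-0.009],[0,0,1],-1],[[0,0,-0.009],[0,0,1],-1],[[0,0,-0.009],[0,0,1],-1],[[0,0,-0.009],[0,0,1],-1],[[0,0,-0.009],[0,0,1],-1],[[0,0,-0.009],[0,0,1],-1],[[0,0,-0.009],[0,0,1],-1]]'

```text
t: 11.32
ee_pos: [459.8, -113.0, 8.2]
orientation: [3.139, 0.103, 0.003]
ft_force: [-0.0, -0.1, -0.3]
width: 0.3
grasp_force: 0.0
```

```bash
python3 -c "
from h import *
plan(470,-116,6,-90)"
```

```text
t 11.3167 pos [ 459.8 -113.     8.2] yhead -86.23 w 0.3 F [-0.  -0.1 -0.3] g 0.0
ROW [0.0333, 0.0122, 0.0074] [0.0003, -0.0011, 0.0438] rows~ 0.5
```

Request:
step_arm --deltas '[[[0.017,0.011,0.007],[0,0,0.044],-1],[[0.017,0.011,0.007],[0,0,0.044],-1],[[0.027,0.012,0.007],[0,0,0.044],-1],[[0.037,0.0125,0.007],[0,0,0.044],-1],[[0.047,0.013,0.007],[0,0,0.044],-1],[[0.057,0.0137,0.007],[0,0,0.044],-1],[[0.067,0.0144,0.007],[0,0,0.044],-1],[[0.077,0.015,0.007],[0,0,0.044],-1],[[0.085,0.0157,0.007],[0,0,0.044],-1],[[0.093,0.0162,0.007],[0,0,0.044],-1],[[0.093,0.0162,0.007],[0,0,0.044],-1]]'

```text
t: 12.23
ee_pos: [488.4, -115.8, 5.2]
orientation: [3.141, 0.007, 0.002]
ft_force: [-1.5, 0.2, -0.8]
width: 0.3
grasp_force: 0.4
```

Request:
step_arm --deltas '[[[0.004,0,0],[0,0,0],-1],[[0.008,0,0],[0,0,0],-1],[[0.008,0,0],[0,0,0],-1]]'

```text
t: 12.48
ee_pos: [489.7, -115.7, 5.1]
orientation: [-3.142, -0.007, 0.0]
ft_force: [-2.3, 0.5, 0.6]
width: 0.4
grasp_force: 1.3
```

Request:
step_arm --deltas '[[[0.004,0,0],[0,0,0],-1],[[0.006,0,0],[0,0,0],-1],[[0.006,0,0],[0,0,0],-1]]'

```text
t: 12.73
ee_pos: [491.9, -115.7, 5.2]
orientation: [3.141, 0.007, 0.001]
ft_force: [-1.5, -0.4, 0.3]
width: 0.6
grasp_force: 1.1
```

Request:
step_arm --deltas '[[[0.004,0,0],[0,0,0],-1],[[0.006,0,0],[0,0,0],-1],[[0.006,0,0],[0,0,0],-1]]'

```text
t: 12.98
ee_pos: [492.1, -115.5, 5.1]
orientation: [-3.141, -0.007, 0.004]
ft_force: [-6.4, -0.4, 5.7]
width: 0.6
grasp_force: 3.2
```

Request:
step_arm --deltas '[[[-0.03,0,0],[0,0,0],-1],[[-0.05,0.03,0],[0,0,0],-1],[[-0.05,0.13,0],[0,0,0],-1],[[-0.05,0.232,0],[0,0,0],-1],[[-0.05,0.232,0],[0,0,0],-1],[[0,0.232,0],[0,0,0],-1],[[0.06,0.232,0],[0,0,0],-1],[[0.06,0.232,0],[0,0,0],-1],[[0.06,0.232,0],[0,0,0],-1],[[0.06,0.22,0],[0,0,0],-1],[[0.06,0.21,0],[0,0,0],-1],[[0.06,0.2,0],[0,0,0],-1],[[0.06,0.19,0],[0,0,0],-1],[[0.06,0.18,0],[0,0,0],-1],[[0.06,0.172,0],[0,0,0],-1],[[0.06,0.172,0],[0,0,0],-1]]'

```text
t: 14.32
ee_pos: [511.3, -166.6, 5.2]
orientation: [-3.141, -0.008, 0.0]
ft_force: [-0.0, -0.6, -0.6]
width: 0.8
grasp_force: 0.0
```

Request:
step_arm --deltas '[[[0,-0.005,0],[0,0,0],-1],[[0,-0.01,0],[0,0,0],-1],[[0,-0.01,0],[0,0,0],-1]]'

```text
t: 14.57
ee_pos: [511.4, -164.0, 5.2]
orientation: [-3.142, -0.007, 0.0]
ft_force: [-0.2, 0.9, 0.4]
width: 0.2
grasp_force: 0.0
```

Request:
step_arm --deltas '[[[0,-0.004,0],[0,0,0],-1],[[0,-0.006,0],[0,0,0],-1],[[0,-0.006,0],[0,0,0],-1]]'

```text
t: 14.82
ee_pos: [511.5, -162.5, 5.2]
orientation: [3.141, 0.007, 0.0]
ft_force: [-0.6, -0.9, -0.2]
width: 0.8
grasp_force: 0.3
```

Request:
step_arm --deltas '[[[0,-0.004,0],[0,0,0],-1],[[0,-0.006,0],[0,0,0],-1],[[0,-0.006,0],[0,0,0],-1]]'

```text
t: 15.07
ee_pos: [511.5, -160.6, 5.2]
orientation: [3.141, 0.007, 0.0]
ft_force: [-0.8, -1.7, -0.3]
width: 0.5
grasp_force: 0.8
```

Request:
step_arm --deltas '[[[0,-0.004,0],[0,0,0],-1],[[0,-0.006,0],[0,0,0],-1],[[0,-0.006,0],[0,0,0],-1]]'

```text
t: 15.32
ee_pos: [511.5, -158.7, 5.2]
orientation: [-3.142, -0.007, -0.0]
ft_force: [0.3, -1.3, -0.3]
width: 0.5
grasp_force: 0.5
```

Request:
step_arm --deltas '[[[0,-0.004,0],[0,0,0],-1],[[0,-0.005,0],[0,0,0],-1],[[0,-0.005,0],[0,0,0],-1]]'

```text
t: 15.57
ee_pos: [511.5, -158.3, 5.3]
orientation: [3.14, 0.008, 0.001]
ft_force: [-1.8, -9.6, 0.4]
width: 0.4
grasp_force: 4.0
```

Request:
step_arm --deltas '[[[0,0.03,0],[0,0,0],-1],[[-0.06,0.035,0],[0,0,0],-1],[[-0.12,0.02,0],[0,0,0],-1],[[-0.12,-0.07,0],[0,0,0],-1],[[-0.12,-0.167,0],[0,0,0],-1],[[-0.12,-0.167,0],[0,0,0],-1],[[-0.1,-0.167,0],[0,0,0],-1],[[-0.085,-0.167,0],[0,0,0],-1],[[-0.072,-0.167,0],[0,0,0],-1],[[-0.066,-0.167,0],[0,0,0],-1],[[-0.063,-0.167,0],[0,0,0],-1],[[-0.06,-0.167,0],[0,0,0],-1],[[-0.06,-0.167,0],[0,0,0],-1]]'

```text
t: 16.65
ee_pos: [492.1, -107.7, 4.9]
orientation: [-3.141, -0.006, 0.003]
ft_force: [-3.4, -2.8, 1.8]
width: 0.2
grasp_force: 2.0
```

Request:
step_arm --deltas '[[[0.003,0,0],[0,0,0],-1],[[0.005,0,0],[0,0,0],-1],[[0.005,0,0],[0,0,0],-1]]'

```text
t: 16.9
ee_pos: [492.1, -107.5, 4.8]
orientation: [-3.141, -0.006, 0.007]
ft_force: [-7.5, -3.7, 5.5]
width: 0.1
grasp_force: 4.1
```

Request:
step_arm --deltas '[[[-0.02,0,0],[0,0,0],-1],[[-0.06,0,0],[0,0,0],-1],[[-0.06,0,-0.13],[0,0,0],-1],[[-0.06,0,-0.26],[0,0,0],-1],[[-0.03,0.1,-0.35],[0,0,0],-1],[[0,0.24,-0.35],[0,0,0],-0.3],[[0,0.37,-0.35],[0,0,0],-0.3],[[0,0.5,-0.35],[0,0,0],-0.3],[[0,0.63,-0.35],[0,0,0],-0.3],[[0,0.74,-0.35],[0,0,0],-0.3],[[0,0.74,-0.35],[0,0,0],-0.3]]'

```text
t: 17.82
ee_pos: [496.5, -335.4, 110.7]
orientation: [3.138, 0.0, 0.006]
ft_force: [-0.7, 1.1, -0.4]
width: 30.5
grasp_force: 0.0
```

```bash
python3 -c "
from h import *
t=cam('top')
print(bar(t,(335,228,400,262)))
plan(580.5,-109,120,-90)
save('g6.png',cv2.resize(t[0][185:285,305:425],(720,600),interpolation=cv2.INTER_CUBIC))"
```

```text
(((515.795654296875, -108.7081069946289), (22.467836380004883, 75.42276763916016), 1.5941766500473022), array([340, 233], dtype=int32), array([377, 244], dtype=int32))
t 17.8667 pos [ 495.8 -332.4  110.2] yhead -89.99 w 30.6 F [ 0.2  0.1 -0.7] g 0.0
ROW [0.2824, -0.7447, -0.033] [0.0008, -0.0013, 0.0002] rows~ 5.7
```

View pics/g6.png

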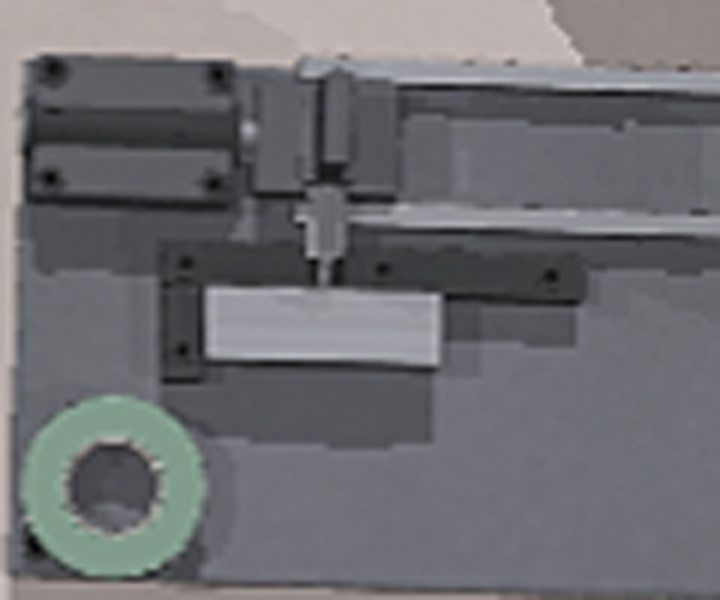

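The bar is seated: its light rectangle (205..441, 288..365) sits flush under the side fence and against the end stop at x = 203. The pointer is at (324,285), still at home, and nothing else has moved. The gap from free end to pointer is about 39 mm. Next is the handle.

Request:
step_arm --deltas '[[[0.05,-0.12,-0.03],[0,0,0],-0.3],[[0.1,-0.24,-0.03],[0,0,0],-0.3],[[0.15,-0.36,-0.03],[0,0,0],-0.3],[[0.2,-0.48,-0.03],[0,0,0],-0.3],[[0.25,-0.6,-0.03],[0,0,0],-0.3],[[0.282,-0.7,-0.03],[0,0,0],-0.3],[[0.282,-0.745,-0.03],[0,0,0],-0.3],[[0.282,-0.745,-0.03],[0,0,0],-0.3],[[0.282,-0.745,-0.03],[0,0,0],-0.3],[[0.282,-0.745,0.05],[0,0,0],-0.3],[[0.282,-0.745,0.12],[0,0,0],-0.3],[[0.282,-0.745,0.18],[0,0,0],-0.3],[[0.282,-0.745,0.22],[0,0,0],-0.3],[[0.282,-0.745,0.22],[0,0,0],-0.3]]'

```text
t: 19.03
ee_pos: [577.0, -106.2, 41.8]
orientation: [-3.141, -0.004, 0.007]
ft_force: [-0.5, -0.2, -0.5]
width: 30.7
grasp_force: 0.0
```

```bash
python3 -c "
from h import *
plan(580.5,-109,22,-90)"
```

```text
t 19.0333 pos [ 577.  -106.2   41.8] yhead -89.84 w 30.7 F [-0.5 -0.2 -0.5] g 0.0
ROW [0.0119, 0.0093, 0.0658] [-0.0005, 0.0029, 0.0018] rows~ 0.5
```

Request:
step_arm --deltas '[[[0.012,0.009,0],[0,0,0],-0.3],[[0.012,0.009,0.03],[0,0,0],-0.3],[[0.012,0.009,0.055],[0,0,0],-0.3],[[0.012,0.009,0.066],[0,0,0],-0.3],[[0.012,0.009,0.066],[0,0,0],-0.3]]'

```text
t: 19.45
ee_pos: [582.3, -108.0, 23.6]
orientation: [-3.141, -0.007, 0.002]
ft_force: [-0.5, -0.4, 0.9]
width: 30.8
grasp_force: 0.0
```

Request:
step_arm --deltas '[[[0,0,0],[0,0,0],-1],[[0,0,0],[0,0,0],-1],[[0,0,0],[0,0,0],-1],[[0,0,0],[0,0,0],-1],[[0,0,0],[0,0,0],-1],[[0,0,0],[0,0,0],-1],[[0,0,0],[0,0,0],-1],[[0,0,0],[0,0,0],-1]]'

```text
t: 20.12
ee_pos: [583.2, -109.8, 24.7]
orientation: [3.14, 0.006, 0.001]
ft_force: [-0.9, -9.5, -1.9]
width: 10.2
grasp_force: 30.0
```

```bash
python3 -c "
from h import *
plan(582.3,-148,22,-90)
s=cam('scene');save('g7.png',cv2.resize(s[0][225:375,290:410],(480,600),interpolation=cv2.INTER_CUBIC))"
```

```text
t 20.1167 pos [ 583.2 -109.8   24.7] yhead -89.78 w 10.2 F [-0.9 -9.5 -1.9] g 30.0
ROW [-0.0035, 0.1273, 0.0093] [0.0013, -0.0006, 0.0026] rows~ 0.9
```

Handle gripped (width 10.2, 30 N). Now I'll pull smoothly.

Request:
step_arm --deltas '[[[0,0.015,0],[0,0,0],-1],[[0,0.03,0],[0,0,0],-1],[[0,0.05,0],[0,0,0],-1],[[0,0.07,0],[0,0,0],-1],[[0,0.09,0],[0,0,0],-1],[[0,0.11,0],[0,0,0],-1],[[0,0.122,0],[0,0,0],-1],[[0,0.13,0],[0,0,0],-1],[[0,0.13,0],[0,0,0],-1],[[0,0.13,0],[0,0,0],-1],[[0,0.13,0],[0,0,0],-1]]'

```text
t: 21.08
ee_pos: [582.9, -145.8, 24.7]
orientation: [-3.14, -0.005, 0.001]
ft_force: [0.2, 7.6, 3.9]
width: 9.8
grasp_force: 30.0
```

```bash
python3 -c "
from h import *
plan(582.3,-149.1,24,-90)
s=cam('scene');t=cam('top');save('g8.png',np.hstack([cv2.resize(s[0][250:350,305:385],(480,600),interpolation=cv2.INTER_CUBIC),cv2.resize(t[0][190:290,325:375],(300,600),interpolation=cv2.INTER_CUBIC)]))"
```

```text
t 21.0833 pos [ 582.9 -145.8   24.7] yhead -89.8 w 9.8 F [0.2 7.6 3.9] g 30.0
ROW [-0.0021, 0.011, 0.0024] [-0.0013, 0.0003, 0.0023] rows~ 0.1
```

View pics/g8.png

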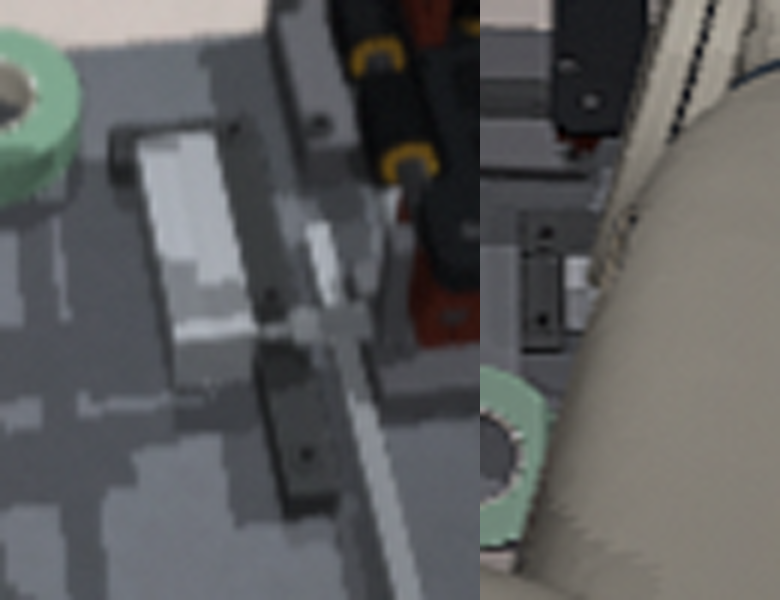

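That was an 11th viewed picture, one over the allowed 10, so I'll view no more and work numerically. It shows the bar still in the corner, free-end top edge at (175,345)–(252,333), and the pointer tip at (262,331), slightly short of level.

```bash
python3 -c "
from h import *
s=cam('scene'); f=lambda u,v:((u+.5)/6-.5+305,(v+.5)/6-.5+250)
print(ray(s,[f(175,342),f(250,334)],37).round(1).tolist(),'ptr',ray(s,[f(262,331)],33).round(1).tolist())
print('pred',[(proj(s,[[528,y,33]])[0].round(1).tolist()) for y in(-145.3,-148.6)],proj(s,[[526.4,-148.6,37]]).round(1).tolist())
v=cv2.cvtColor(s[0],cv2.COLOR_RGB2GRAY)
print(v[298:315,344:354])"
```

```text
[[503.3, -150.3, 37.0], [525.6, -150.5, 37.0]] ptr [[530.0, -146.9, 33.0]]
pred [[347.0, 304.1], [347.3, 305.6]] [[346.5, 304.3]]
[[121 116  70  59  60  43  41  51  60  62]
 [121 115  84  52  56  36  35  47  59  61]
 [121 119 107  57  49  40  41  47  55  63]
 [125 125 119  56  43  40  42  42  52  75]
 [152 151 139  66  41  39  40  43  57  97]
 [170 168 157  94  49  47  57  62  76 108]
 [170 168 162 135  83  96 100 101 102 107]
 [143 133 130 120  82 101 111  98  94  90]
 [106  97  92  76  58  67  78  63  61  65]
 [ 94  91  88  67  43  41  42  39  40  44]
 [ 93  91  86  63  41  33  33  35  32  34]
 [ 92  92  85  54  44  35  38  40  38  36]
 [ 92  93  84  48  41  38  42  41  43  41]
 [ 90  91  83  44  35  41  43  41  42  41]
 [ 88  87  82  44  31  42  43  42  41  40]
 [ 72  78  71  43  29  43  42  43  43  42]
 [ 64  67  62  46  29  43  44  44  45  51]]
```

Both views agree that about 3.4 mm remains.

Request:
step_arm --deltas '[[[0,0.006,0],[0,0,0],-1],[[0,0.012,0],[0,0,0],-1],[[0,0.012,0],[0,0,0],-1],[[0,0.012,0],[0,0,0],-1],[[0,0.012,0],[0,0,0],-1],[[0,0.012,0],[0,0,0],-1]]'

```text
t: 21.73
ee_pos: [582.9, -149.2, 24.7]
orientation: [-3.139, -0.006, 0.001]
ft_force: [-1.1, 8.7, 4.4]
width: 9.8
grasp_force: 30.0
```

```bash
python3 -c "
from h import *
plan(582.9,-149.2,24.7,-90)
s=cam('scene');plan(582.9,-149.2,24.7,-90)
v=cv2.cvtColor(s[0],cv2.COLOR_RGB2GRAY).astype(float)
# pointer centroid row by column, bar free-end (bright-edge drop) row by column
for u in(349,350): w=np.clip(v[302:311,u]-45,0,None); print('ptr',u,(w@np.arange(302,311)/w.sum()).round(2))
for u in(336,340,344): 
  g=-np.diff(v[300:310,u]); g=np.clip(g,0,None); e=(g@(np.arange(300,309)+.5)/g.sum()); print('bar end',u,e.round(2),ray(s,[(u,e)],37).round(1))
for u in(349,350): w=np.clip(v[302:311,u]-45,0,None); print(ray(s,[(u,w@np.arange(302,311)/w.sum())],33).round(1))
"
```

```text
t 21.7333 pos [ 582.9 -149.2   24.7] yhead -89.8 w 9.8 F [-1.1  8.7  4.4] g 30.0
ROW [0.0001, -0.0001, 0.0001] [-0.0014, 0.0004, 0.0024] rows~ 0.0
t 21.7833 pos [ 582.9 -149.2   24.7] yhead -89.79 w 9.8 F [-0.9  9.6  4.1] g 30.0
ROW [0.0001, -0.0, 0.0001] [-0.0014, 0.0004, 0.0024] rows~ 0.0
ptr 349 306.18
ptr 350 306.01
bar end 336 306.11 [[ 507.4 -149.8   37. ]]
bar end 340 306.2 [[ 514.4 -151.    37. ]]
bar end 344 305.58 [[ 521.5 -150.6   37. ]]
[[ 530.8 -150.2   33. ]]
[[ 532.6 -150.1   33. ]]
```

Level within about 0.4 mm (pointer y about -150.2, bar end about -150.5), and the 8.7 N spring force matches a 39.4 mm pull. Handing in.

```bash
python3 -c "
from h import *
print(close_job())"
```

```text
the job is handed in; nothing more can be done
None
```

Job handed in at about 22 s: the bar is seated in the fence corner and the slide is held about 39.4 mm out, its pointer level with the bar's free end within about 0.5 mm; I viewed 11 pictures, one over the limit of 10, and the job was handed in without a verdict shown.

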